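Clear the carton sealer's catch tray into its tote and tag the batch

TASK

The carton sealer on the tyre-shop counter has finished its batch: first push its lever fully over to stop, and do not touch a carton in the tray before that. Then put every finished carton from the catch tray into the tote that already holds a carton of the same kind, leaving the tape roll in the tray and everything else where it is. When they are all in, hang the batch tag by its square hole on the peg behind that tote, and last of all push the lever fully back to run.

Things in the scene. Friction and masses are not known exactly. Their poses are not given: they have to be found in the camera images.
- run_lever (a joint): Run/stop lever of the carton sealer, rad: 0 = run (leaning away from the white enclosure), 1.0 = stop (leaning towards the enclosure, the sealer's -y). Stays where it is left. Black, about 80 mm long, pivoted on a small dark block on the ledge behind the catch tray, swinging in the sealer's y-z plane
- run_lever_tip (a point): Tip of the run/stop lever
- sealer: Carton sealer, fixed. Origin: on the counter under the centre of its steel catch tray; x points from the robot to a grey ledge 20 mm high behind the tray. Tray inside 190 x 240 mm (x, y), floor 6 mm, rim 22 mm high. White enclosure 240 mm high, its face at y = -205 mm, with a chute lip at 75 mm height out to y = -165 mm. On the ledge: tag holder at x 150, y 82 mm; lever pivot at x 150, y -55 mm
- tag: Batch tag: white plate 8 mm thick (x), 56 mm wide (y), 90 mm high, and above it to 130 mm a neck 26 mm wide (y) to hold it by; a 28 x 28 mm hole runs through it along x, centred 64 mm above the bottom. 60 g. Origin: centre of the bottom edge, z towards the neck. At the start it stands in the holder on the sealer's ledge, bottom 20 mm above the counter, its lowest 24 mm in the slot
- tag_hole (a point): Centre of the tag's square hole; x along the hole
- dock_a: One of two identical fixed tote stations: plywood base 6 mm thick, on it a grey open tote, inside 250 x 145 mm (x, y), inner floor 10 mm and rim 75 mm above the counter; beyond the tote's +x end a square steel post with a peg. Origin: on the counter under the centre of the tote; x points from the tote to the post, z up
- dock_b: One of two identical fixed tote stations: plywood base 6 mm thick, on it a grey open tote, inside 250 x 145 mm (x, y), inner floor 10 mm and rim 75 mm above the counter; beyond the tote's +x end a square steel post with a peg. Origin: on the counter under the centre of the tote; x points from the tote to the post, z up
- dock_a_peg (a point): Middle of that station's peg (174 mm along its x, 175 mm above the counter), axes as the station's: round steel peg of 8 mm diameter, 50 mm long, pointing from the post towards the tote (-x) and rising 15 degrees towards its free tip. The post ends at the peg's height
- dock_b_peg (a point): Middle of that station's peg (174 mm along its x, 175 mm above the counter), axes as the station's: round steel peg of 8 mm diameter, 50 mm long, pointing from the post towards the tote (-x) and rising 15 degrees towards its free tip. The post ends at the peg's height
- carton1: Finished carton lying in the catch tray (between three and five of them are there; None if absent): brown cardboard box with paper tape, 52 x 36 x 46 mm (x, y, z), about 100 g. Origin: centre of its underside
- carton2: Finished carton lying in the catch tray (between three and five of them are there; None if absent): brown cardboard box with paper tape, 52 x 36 x 46 mm (x, y, z), about 100 g. Origin: centre of its underside
- carton3: Finished carton lying in the catch tray (between three and five of them are there; None if absent): brown cardboard box with paper tape, 52 x 36 x 46 mm (x, y, z), about 100 g. Origin: centre of its underside
- carton4: Finished carton lying in the catch tray (between three and five of them are there; None if absent): brown cardboard box with paper tape, 52 x 36 x 46 mm (x, y, z), about 100 g. Origin: centre of its underside
- carton5: Finished carton lying in the catch tray (between three and five of them are there; None if absent): brown cardboard box with paper tape, 52 x 36 x 46 mm (x, y, z), about 100 g. Origin: centre of its underside
- first_carton: Carton of the same kind and size, already in one of the two totes: it shows which tote the batch goes into. Origin: centre of its underside
- tin: Round tin, 52 mm diameter, 58 mm high, in the other tote. Origin: centre of its underside
- tape_roll: Cardboard tape roll lying in the catch tray among the cartons, 52 mm diameter, 24 mm high, hole 32 mm; it stays in the tray. Origin: centre of its underside
- mouse: Blue computer mouse on the counter, about 70 x 60 x 31 mm
- stapler: Black stapler on the counter, 130 x 34 x 41 mm (long along its x)
- marker: Black marker pen lying on the counter, 130 mm long, 16 mm thick
- valve_jar: Small jar with a steel cap on the counter, 40 mm diameter, 60 mm high
- socket: Steel wrench socket standing on the counter, 32 mm diameter, 50 mm high

How it is judged:
On the way, in this order (a step that is already met when the one before it is completed fails the run):
1. the sealer's lever is at stop (value of joint run_lever above 0.8 rad), for 0.2 s.
2. all the finished cartons are in the tote that already held a carton ((((x of first_carton in the frame of dock_a between -0.122 and 0.122 m and y of first_carton in the frame of dock_a between -0.07 and 0.07 m and z of first_carton in the frame of dock_a between 0 and 0.066 m) and (x of carton1 in the frame of dock_a between -0.122 and 0.122 m and y of carton1 in the frame of dock_a between -0.07 and 0.07 m and z of carton1 in the frame of dock_a between 0 and 0.066 m) and (x of carton2 in the frame of dock_a between -0.122 and 0.122 m and y of carton2 in the frame of dock_a between -0.07 and 0.07 m and z of carton2 in the frame of dock_a between 0 and 0.066 m) and (x of carton3 in the frame of dock_a between -0.122 and 0.122 m and y of carton3 in the frame of dock_a between -0.07 and 0.07 m and z of carton3 in the frame of dock_a between 0 and 0.066 m) and (x of carton4 in the frame of dock_a between -0.122 and 0.122 m and y of carton4 in the frame of dock_a between -0.07 and 0.07 m and z of carton4 in the frame of dock_a between 0 and 0.066 m) and (x of carton5 in the frame of dock_a between -0.122 and 0.122 m and y of carton5 in the frame of dock_a between -0.07 and 0.07 m and z of carton5 in the frame of dock_a between 0 and 0.066 m)) or ((x of first_carton in the frame of dock_b between -0.122 and 0.122 m and y of first_carton in the frame of dock_b between -0.07 and 0.07 m and z of first_carton in the frame of dock_b between 0 and 0.066 m) and (x of carton1 in the frame of dock_b between -0.122 and 0.122 m and y of carton1 in the frame of dock_b between -0.07 and 0.07 m and z of carton1 in the frame of dock_b between 0 and 0.066 m) and (x of carton2 in the frame of dock_b between -0.122 and 0.122 m and y of carton2 in the frame of dock_b between -0.07 and 0.07 m and z of carton2 in the frame of dock_b between 0 and 0.066 m) and (x of carton3 in the frame of dock_b between -0.122 and 0.122 m and y of carton3 in the frame of dock_b between -0.07 and 0.07 m and z of carton3 in the frame of dock_b between 0 and 0.066 m) and (x of carton4 in the frame of dock_b between -0.122 and 0.122 m and y of carton4 in the frame of dock_b between -0.07 and 0.07 m and z of carton4 in the frame of dock_b between 0 and 0.066 m) and (x of carton5 in the frame of dock_b between -0.122 and 0.122 m and y of carton5 in the frame of dock_b between -0.07 and 0.07 m and z of carton5 in the frame of dock_b between 0 and 0.066 m)))), for 0.2 s.
3. the batch tag hangs on the peg of that tote, let go ((((x of first_carton in the frame of dock_a between -0.122 and 0.122 m and y of first_carton in the frame of dock_a between -0.07 and 0.07 m and z of first_carton in the frame of dock_a between 0 and 0.066 m) and x of tag_hole in the frame of dock_a_peg between -0.022 and 0.03 m and y of tag_hole in the frame of dock_a_peg between -0.014 and 0.014 m and z of tag_hole in the frame of dock_a_peg between -0.025 and 0.012 m and angle between tag's own z axis and vertical below 0.35 rad) or ((x of first_carton in the frame of dock_b between -0.122 and 0.122 m and y of first_carton in the frame of dock_b between -0.07 and 0.07 m and z of first_carton in the frame of dock_b between 0 and 0.066 m) and x of tag_hole in the frame of dock_b_peg between -0.022 and 0.03 m and y of tag_hole in the frame of dock_b_peg between -0.014 and 0.014 m and z of tag_hole in the frame of dock_b_peg between -0.025 and 0.012 m and angle between tag's own z axis and vertical below 0.35 rad)) and contact force between the fingers and tag below 0.1 N), for 0.3 s.
4. the lever is back at run (value of joint run_lever below 0.15 rad), for 0.2 s.
At the end, for the whole second after the job is handed in: All finished cartons lie in the tote that held a carton at the start, below its rim, that first carton too; the tag hangs within 20 degrees of upright, that tote's peg through its hole; the lever reads under 0.15 rad; the tape roll is in the tray; all at rest and let go ((((x of first_carton in the frame of dock_a between -0.122 and 0.122 m and y of first_carton in the frame of dock_a between -0.07 and 0.07 m and z of first_carton in the frame of dock_a between 0 and 0.066 m) and (x of carton1 in the frame of dock_a between -0.122 and 0.122 m and y of carton1 in the frame of dock_a between -0.07 and 0.07 m and z of carton1 in the frame of dock_a between 0 and 0.066 m) and (x of carton2 in the frame of dock_a between -0.122 and 0.122 m and y of carton2 in the frame of dock_a between -0.07 and 0.07 m and z of carton2 in the frame of dock_a between 0 and 0.066 m) and (x of carton3 in the frame of dock_a between -0.122 and 0.122 m and y of carton3 in the frame of dock_a between -0.07 and 0.07 m and z of carton3 in the frame of dock_a between 0 and 0.066 m) and (x of carton4 in the frame of dock_a between -0.122 and 0.122 m and y of carton4 in the frame of dock_a between -0.07 and 0.07 m and z of carton4 in the frame of dock_a between 0 and 0.066 m) and (x of carton5 in the frame of dock_a between -0.122 and 0.122 m and y of carton5 in the frame of dock_a between -0.07 and 0.07 m and z of carton5 in the frame of dock_a between 0 and 0.066 m) and x of tag_hole in the frame of dock_a_peg between -0.022 and 0.03 m and y of tag_hole in the frame of dock_a_peg between -0.014 and 0.014 m and z of tag_hole in the frame of dock_a_peg between -0.025 and 0.012 m and angle between tag's own z axis and vertical below 0.35 rad) or ((x of first_carton in the frame of dock_b between -0.122 and 0.122 m and y of first_carton in the frame of dock_b between -0.07 and 0.07 m and z of first_carton in the frame of dock_b between 0 and 0.066 m) and (x of carton1 in the frame of dock_b between -0.122 and 0.122 m and y of carton1 in the frame of dock_b between -0.07 and 0.07 m and z of carton1 in the frame of dock_b between 0 and 0.066 m) and (x of carton2 in the frame of dock_b between -0.122 and 0.122 m and y of carton2 in the frame of dock_b between -0.07 and 0.07 m and z of carton2 in the frame of dock_b between 0 and 0.066 m) and (x of carton3 in the frame of dock_b between -0.122 and 0.122 m and y of carton3 in the frame of dock_b between -0.07 and 0.07 m and z of carton3 in the frame of dock_b between 0 and 0.066 m) and (x of carton4 in the frame of dock_b between -0.122 and 0.122 m and y of carton4 in the frame of dock_b between -0.07 and 0.07 m and z of carton4 in the frame of dock_b between 0 and 0.066 m) and (x of carton5 in the frame of dock_b between -0.122 and 0.122 m and y of carton5 in the frame of dock_b between -0.07 and 0.07 m and z of carton5 in the frame of dock_b between 0 and 0.066 m) and x of tag_hole in the frame of dock_b_peg between -0.022 and 0.03 m and y of tag_hole in the frame of dock_b_peg between -0.014 and 0.014 m and z of tag_hole in the frame of dock_b_peg between -0.025 and 0.012 m and angle between tag's own z axis and vertical below 0.35 rad)) and value of joint run_lever below 0.15 rad and contact force between the fingers and tag below 0.1 N and linear speed of each of carton1, carton2, carton3, carton4, carton5, tag below 0.03 m/s and x of tape_roll in the frame of sealer between -0.095 and 0.095 m and y of tape_roll in the frame of sealer between -0.12 and 0.12 m and z of tape_roll in the frame of sealer between 0 and 0.03 m); the robot touches nothing.
It fails at once if a finished carton is touched while the lever is not at stop (value of joint run_lever below 0.6 rad and (contact force between the fingers and carton1 above 1 N or contact force between the fingers and carton2 above 1 N or contact force between the fingers and carton3 above 1 N or contact force between the fingers and carton4 above 1 N or contact force between the fingers and carton5 above 1 N)).
It fails at once if something else on the counter or the tin is disturbed (moved more than 50 mm) (distance of any of mouse, stapler, marker, valve_jar, socket, tin from where it was at the start of the episode above 0.05 m).
Of carton1, carton2, carton3, carton4, carton5 only 3 to 5 are there at a start; the rules pass over those that are not, and their reading is None.
At some moment in a run one of carton1, carton2, carton3, carton4, carton5 may be knocked a few centimetres aside while the robot is not near it.
It also fails if it takes over 210 s, if anything falls off the work surface, if the arm or the gripper's body presses on something with over 40 N, if the wrist force passes 120 N, or if a joint passes its speed limit or range.

ROBOT

A 6-joint arm with a two-finger parallel gripper is mounted at the origin on the work surface. World frame = base frame: x ahead of the robot, y to its left, z up, the work surface at z = 0. Lengths are in m, angles in rad, forces in N, time in s.
With the tool pointing down it reaches from about 0.225 to 0.875 m from the base axis. Payload 3.4 kg.
Tool frame: the origin (TCP) lies at the very end of the fingers, on their centre line; the grasp point (between the pads) lies 19 mm behind it (arm.grip_depth is the z of the grasp point in the tool frame, in m); z points along the fingers, y is the line along which they close (so a half turn about z gives the same grasp; the last joint's range is limited). The gripper opens to 85 mm and grips with 20 to 120 N. Pads are 22 mm wide; open, the fingers measure 114 mm over their backs; the gripper's body (76 mm by 85 mm) begins 54 mm behind the grasp point. The pads swing forward as they close: fully open they stand 13 mm farther back than shut.
Start: joints at [1.047, 0.276, 1.505, -0, 1.361, -0.121], TCP at [0.225, 0.529, 0.207] pointing down, gripper open.
Joint ranges: [-2.89, 2.89], [-0.75, 2.08], [0.22, 2.7], [-1.18, 4.32], [0.11, 2.71], [-2.7, 2.7]. Speed limits (rad/s): [2.57, 2.57, 3.14, 3.14, 3.14, 3.14].

INTERFACE

Orientations are given as a 3x3 rotation matrix whose columns are the frame's x, y, z axes.
In Python, from bench import arm, kin, eyes, workorder gives the robot as it stands. Calls block until the motion is done:
- arm.move_ptp(position, orientation): joint-space move of the TCP to a pose.
- arm.line_to(position, v=0.15, ori=None): straight line of the TCP; ori=None keeps the orientation; v is the mean speed in m/s.
- arm.goto_joints(angles): joint-space move.
- arm.open_jaws() and arm.grab(newtons=None): open the fingers fully, or close them until they stop; newtons is the grip in N (None keeps the last).
- arm.hold(seconds).
- kin.inverse_kinematics(position, orientation): joint angles nearest the present ones, or None.
- arm.state(): the state.
- eyes.grab_frame(name): name is "side" or "top"; returns a dict with "color" (400x640x3 uint8, red, green, blue), "K" (3x3 intrinsics, pixels), "origin" and "rotation" of the camera in the world. Camera axes: x right, y up, looking along -z (the intrinsics and any distortion apply to the point x, -y, -z); pixel columns grow to the right and rows downward; lengths in m; the calibration is good to about 2 mm. A picture is of the moment at which its call begins. There is no depth.
A pose or a line that the arm cannot do raises arm.Unreachable and nothing moves.
- workorder.finish_job(): hands the job in; it is judged then, once.
The state is a dict: "time_s": time; "joint_positions": joint angles; "joint_vel": joint speeds; "tau": joint torques, N m; "tool_pos": TCP position; "ee_rot": TCP orientation; "contact_force": force on the tool from outside, world axes, zero at the start; "moment": the same for the moment, N m; "grip_width": finger opening in m; "gripper_force": force on a finger pad.
Only numpy, scipy, OpenCV 4.12 (cv2) and the standard library are available. Lean on these libraries where they do the work, as an engineer would, in place of code of your own. Each camera call takes 0.05 s, during which the arm holds its last target. There are 200 camera calls.

## Working session

There is one attempt and no reset: what is moved stays moved. The work goes in short steps, each a Python script; the robot and the scene stay as the last script left them, time stands still between calls to the robot, and variables do not carry over. Pictures are saved under pics/ and viewed, at most 18 in all, crops included, and the job is handed in when it is done.

```bash
ls; mkdir -p pics; python3 - <<'E'
from bench import arm,kin,eyes
import cv2
for n in("top","side"):
    f=eyes.grab_frame(n); cv2.imwrite(f"pics/{n}0.png",f["color"][:,:,::-1])
    print(n,{k:(v.tolist() if hasattr(v,'tolist') else v) for k,v in f.items() if k!="color"})
print(arm.state(),arm.grip_depth)
E
```

```text
pics
top {'K': [[399.38564118478894, 0.0, 315.60360475875575], [0.0, 399.38564118478894, 201.82829007399818], [0.0, 0.0, 1.0]], 'origin': [0.4369716833480144, 0.010521823900747795, 1.1534020764906205], 'rotation': [[-0.01113974495888068, 0.9856860369662137, -0.16822289562390397], [-0.9999273339091624, -0.011756110711067582, -0.0026684756441848934], [-0.004607926167548462, 0.1681809453855844, 0.9857453710901439]]}
side {'K': [[397.9259904905276, 0.0, 323.96325027262145], [0.0, 397.9259904905276, 197.03584660933433], [0.0, 0.0, 1.0]], 'origin': [0.528329083400276, 0.7078207160824553, 0.828382720670698], 'rotation': [[-0.9962312822346462, 0.05539844691215734, -0.0667401256878734], [-0.08626530479014666, -0.7129348510498806, 0.6959038693296277], [-0.009029368005312085, 0.6990385613385037, 0.7150269647189672]]}
{'time_s': 0.1, 'joint_positions': array([ 1.04697902e+00,  2.76540555e-01,  1.50600333e+00,  2.00628267e-05,
        1.36072394e+00, -1.20981876e-01]), 'joint_vel': array([-0.00051996, -0.00217075, -0.00095492, -0.00041409, -0.00063512,
       -0.00040599]), 'tau': array([ 2.64400631e-03, -4.17701769e+01, -2.46404332e+01, -3.68639539e-04,
        5.76898587e-03, -3.23337602e-06]), 'tool_pos': array([0.22514439, 0.52852755, 0.20592252]), 'ee_rot': array([[-9.19951384e-01,  3.92031530e-01, -8.54891852e-04],
       [ 3.92032399e-01,  9.19950282e-01, -1.44074046e-03],
       [ 2.21642316e-04, -1.66055648e-03, -9.99998597e-01]]), 'contact_force': array([-0.48107552,  0.43260148,  0.35604795]), 'moment': array([-0.00357075, -0.00708947,  0.01578171]), 'gripper_force': 0.0, 'grip_width': 0.08536681305222919} -0.0187
```

View pics/top0.png

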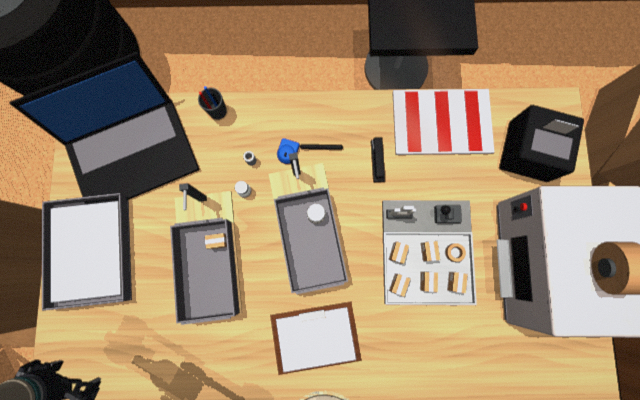

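View pics/side0.png

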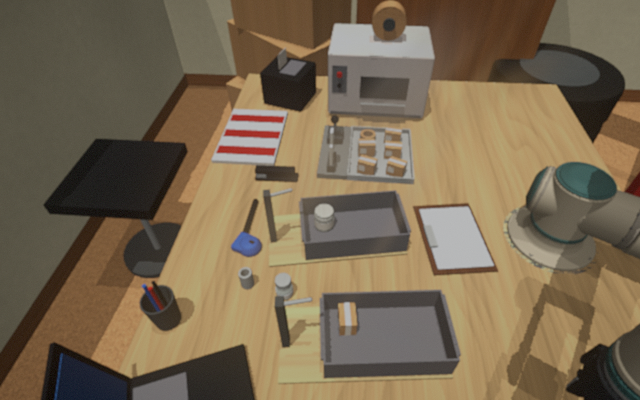

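Top view: the first carton is in the left tote (≈214,240) and the tin is in the other one (317,213). The tray holds 5 cartons at about (399,252), (430,252), (400,285), (429,282) and (458,282), with the roll at (455,252). The lever pivot is near (447,213) and the tag holder near (401,213). Next I'll zoom in.

```bash
cat > h.py <<'E'
import numpy as np, cv2
from bench import arm,kin,eyes,workorder
def grab(n): return eyes.grab_frame(n)
def proj(f,P):
    p=(np.atleast_2d(P)-f["origin"])@np.asarray(f["rotation"]); p=p*[1,-1,-1]
    q=p@np.asarray(f["K"]).T; return q[:,:2]/q[:,2:]
def back(f,uv,z):
    uv=np.atleast_2d(np.asarray(uv,float)); d=np.c_[uv,np.ones(len(uv))]@np.linalg.inv(f["K"]).T
    d=(d*[1,-1,-1])@np.asarray(f["rotation"]).T; o=np.asarray(f["origin"])
    return o+d*((z-o[2])/d[:,2])[:,None]
def crop(f,x0,y0,x1,y1,s): return cv2.resize(np.ascontiguousarray(f["color"][y0:y1,x0:x1,::-1]),None,fx=s,fy=s,interpolation=cv2.INTER_CUBIC)
E
python3 - <<'E'
from h import *
t=grab("top"); s=grab("side")
cv2.imwrite("pics/c1.png",crop(t,375,190,490,312,4.9))
a=crop(t,165,175,250,330,3.8); b=crop(s,255,280,465,390,2.2)
cv2.imwrite("pics/c2.png",a)
cv2.imwrite("pics/c3.png",crop(s,310,105,425,190,6.5))
for uv,z in [((172,226),.075),((227,219),.075),((240,314),.075),((178,323),.075)]: print(back(t,uv,z).round(3))
print('tray');
for uv,z in [((386,234),.022),((475,234),.022),((386,303),.022),((475,303),.022)]: print(back(t,uv,z).round(3))
E
```

```text
[[0.559 0.404 0.075]]
[[0.576 0.255 0.075]]
[[0.326 0.215 0.075]]
[[0.305 0.376 0.075]]
tray
[[ 0.535 -0.185  0.022]]
[[ 0.532 -0.436  0.022]]
[[ 0.345 -0.177  0.022]]
[[ 0.343 -0.422  0.022]]
```

View pics/c1.png

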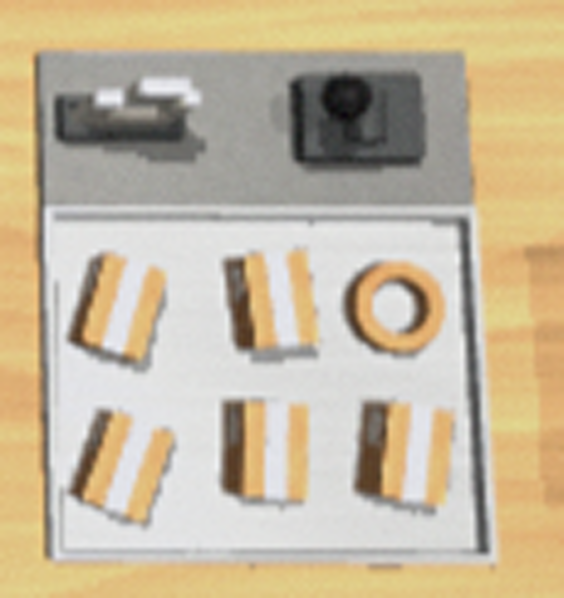

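View pics/c2.png

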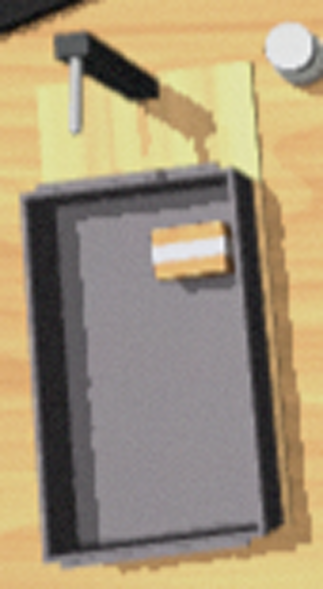

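View pics/c3.png

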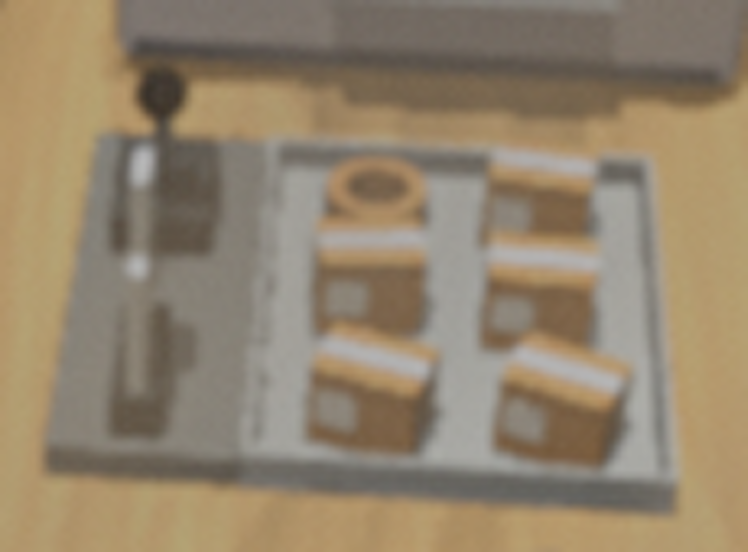

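c1 (top): the roll is at crop (397,307), the lever knob at (347,97), and the tag neck top at (165,86). The knob leans left, which is run. c2 (top): peg tip at (75,132), root at (75,58), and the first carton at (190,250), long side across the tote. c3 (side): knob at (160,95) and tag neck at (143,155). Next I'll fit the station poses and overlay them.

```bash
cat >> h.py <<'E'
def tf(pose,P):
    x,y,a=pose; c,s=np.cos(a),np.sin(a); P=np.atleast_2d(P).astype(float)
    return np.c_[x+c*P[:,0]-s*P[:,1], y+s*P[:,0]+c*P[:,1], P[:,2]]
def tri(views):
    A=[];b=[]
    for f,uv in views:
        o=np.asarray(f["origin"]); d=back(f,uv,0)[0]-o; d/=np.linalg.norm(d); M=np.eye(3)-np.outer(d,d); A.append(M); b.append(M@o)
    X=np.linalg.lstsq(np.vstack(A),np.hstack(b),rcond=None)[0]
    return X,[np.linalg.norm(proj(f,X)[0]-uv).round(1) for f,uv in views]
def carts(f,ztop=.052,box=(378,232,478,306),dbg=None):
    x0,y0,x1,y1=box; s=5; im=crop(f,x0,y0,x1,y1,s); hsv=cv2.cvtColor(im,cv2.COLOR_BGR2HSV)
    m=((hsv[...,1]>80)&(hsv[...,2]>150)&(hsv[...,0]<25)).astype(np.uint8)*255
    m=cv2.morphologyEx(m,cv2.MORPH_OPEN,np.ones((5,5))); k=cv2.getStructuringElement(cv2.MORPH_ELLIPSE,(29,29)); m=cv2.morphologyEx(cv2.copyMakeBorder(m,40,40,40,40,cv2.BORDER_CONSTANT),cv2.MORPH_CLOSE,k)[40:-40,40:-40]
    out=[]
    for c in cv2.findContours(m,cv2.RETR_EXTERNAL,cv2.CHAIN_APPROX_NONE)[0]:
        if cv2.contourArea(c)<2000: continue
        q=(cv2.convexHull(c)[:,0]+.5)/s-.5+[x0,y0]; P=back(f,q,ztop)[:,:2]
        (cx,cy),(w,h),a=cv2.minAreaRect((P*1000).astype(np.float32)); a=np.radians(a)
        if w<h: a+=np.pi/2; w,h=h,w
        a=(a+np.pi/2)%np.pi-np.pi/2
        fill=cv2.contourArea((P*1000).astype(np.float32))/(w*h)
        out.append((cx/1000,cy/1000,a,w,h,fill))
    return out
E
cat > fit.py <<'E'
from h import *
from scipy.optimize import least_squares
t=grab("top"); s=grab("side")
C=lambda p:np.array(p)/4.9+[375,190]-.4; D=lambda p:np.array(p)/3.8+[165,175]-.4; S=lambda p:np.array(p)/6.5+[310,105]-.4
print("lever tip",tri([(t,C((347,97))),(s,S((160,95)))]))
print("tag neck top",tri([(t,C((167,86))),(s,S((143,152)))]), back(t,C((167,86)),.15))
obs=[(t,C((58,550)),(-.095,.12,.022)),(t,C((489,550)),(-.095,-.12,.022)),(t,C((55,216)),(.095,.12,.022)),(t,C((469,218)),(.095,-.12,.022)),(t,C((167,86)),(.150,.082,.150))]
r=least_squares(lambda p:np.concatenate([proj(f,tf(p,P))[0]-uv for f,uv,P in obs]),(.44,-.3,0),loss="soft_l1"); ps=r.x; print("sealer",ps,r.fun.round(1))
obs=[(t,D((75,132)),(.1499,0,.1815)),(t,D((75,60)),(.1981,0,.1685)),(s,np.array((313,299.)),(.1499,0,.1815)),
(t,D((22,197)),(.129,.0765,.075)),(t,D((232,170)),(.129,-.0765,.075)),(t,D((45,562)),(-.129,.0765,.075)),(t,D((265,536)),(-.129,-.0765,.075))]
r=least_squares(lambda p:np.concatenate([proj(f,tf(p,P))[0]-uv for f,uv,P in obs]),(.44,.3,.1),loss="soft_l1"); pd=r.x; print("dock",pd,r.fun.round(1))
for c in carts(t): print(np.round(c,3))
np.savez("poses.npz",s=ps,d=pd)
def draw(f,im,off,sc,pose,loops,col):
    for L in loops:
        q=((proj(f,tf(pose,L))-off+.5)*sc).round().astype(int); cv2.polylines(im,[q.reshape(-1,1,2)],False,col,1)
def rect(x,y,z,cx=0,cy=0): return [(cx+x*i,cy+y*j,z) for i,j in((1,1),(1,-1),(-1,-1),(-1,1),(1,1))]
dl=[rect(.125,.0725,.075),rect(.125,.0725,.010),[(.1499,0,.1815),(.1981,0,.1685)]]
sl=[rect(.095,.12,.022),rect(.004,.028,.11,.15,.082),rect(.004,.013,.15,.15,.082),[(.15,-.055,.03),(.15,-.055+.08*np.sin(.5),.03+.08*np.cos(.5))]]
a=crop(t,165,175,250,330,3.2); draw(t,a,(165,175),3.2,pd,dl,(0,0,255))
b=crop(s,255,280,465,390,2.4); draw(s,b,(255,280),2.4,pd,dl,(0,0,255))
c=crop(t,375,190,490,312,3); draw(t,c,(375,190),3,ps,sl,(0,0,255))
d=crop(s,310,105,425,190,2.6); draw(s,d,(310,105),2.6,ps,sl,(0,0,255))
for x in carts(t): draw(t,c,(375,190),3,x[:3],[rect(.026,.018,.052)],(255,0,0))
W=np.zeros((600,790,3),np.uint8); W[:a.shape[0],:a.shape[1]]=a; W[:b.shape[0],275:275+b.shape[1]]=b
W[266:266+334,275:275+208]=c[:334,:208] if 0 else 0
c=cv2.resize(c,(313,332)); W[268:600,275:588]=c; d=cv2.resize(d,(200,148)); W[268:416,589:789]=d
cv2.imwrite("pics/ov1.png",W)
E
python3 fit.py
```

```text
lever tip (array([ 0.59143995, -0.32809468,  0.11258967]), [np.float64(0.4), np.float64(0.4)])
tag neck top (array([ 0.59195102, -0.22174885,  0.15593632]), [np.float64(0.5), np.float64(0.4)]) [[ 0.59167301 -0.22302717  0.15      ]]
sealer [ 0.44045929 -0.30164034 -0.01921145] [ 0.5  0.2 -0.1  1.  -0.3 -0.6  0.1 -0.3 -0.2 -0.1]
dock [0.43956334 0.31958252 0.11789817] [-0.1 -0.2  0.2  0.7 -1.2 -0.5 -0.8 -0.3  0.  -0.4 -0.2  1.4  0.3  0.5]
[ 0.395 -0.213 -0.385 51.187 36.483  0.98 ]
[ 0.4   -0.372 -0.176 51.122 36.247  0.969]
[ 0.403 -0.295 -0.08  50.885 34.942  0.989]
[ 0.481 -0.369 -0.067 49.353 47.993  0.799]
[ 0.482 -0.215 -0.326 51.321 37.137  0.968]
[ 0.486 -0.303  0.09  50.956 35.944  0.976]
[ 4.38000e-01 -4.17000e-01 -7.90000e-02  1.98438e+02  1.42800e+01
  6.55000e-01]
[ 4.40000e-01 -2.46000e-01 -1.10000e-02  1.97913e+02  1.90929e+02
  5.36000e-01]
```

View pics/ov1.png

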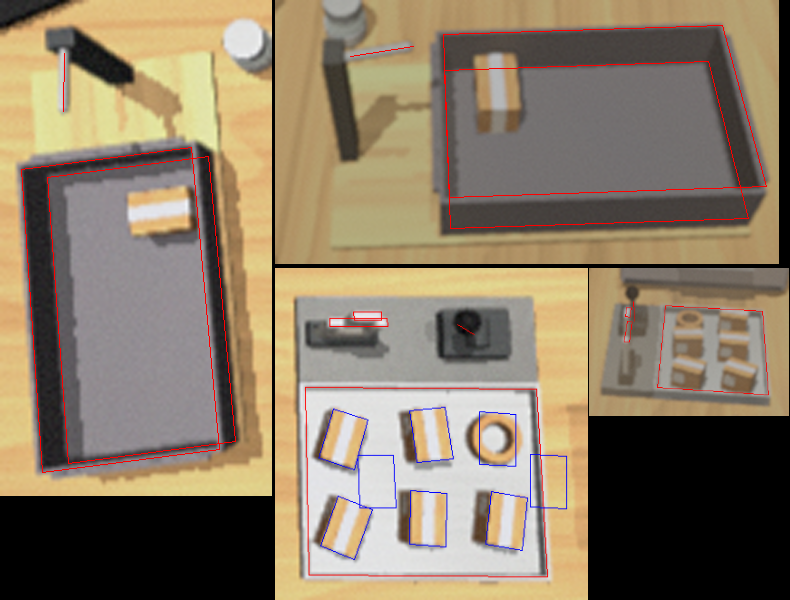

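The sealer, dock and carton fits agree with the images to a pixel or two, and each carton reads about 51x36 mm. First I'll push the lever to stop.

```bash
cat >> h.py <<'E'
Z=np.load("poses.npz"); PS=Z["s"]; PD=Z["d"]
def Rz(a): c,s=np.cos(a),np.sin(a); return np.array([[-s,c,0],[c,s,0],[0,0,-1.]])
def ptp(p,a):
    q0=np.array(arm.state()["joint_positions"]); best=None
    for k in(0,np.pi,-np.pi):
        q=kin.inverse_kinematics(p,Rz(a+k))
        if q is not None and (best is None or abs(q[5])<abs(best[0][5])-.01): best=(np.array(q),a+k)
    if best is None: raise RuntimeError(f"no ik {p} {a}")
    arm.move_ptp(p,Rz(best[1])); return best[1]
def F(): return np.array(arm.state()["contact_force"])
def T(): return arm.state()["time_s"]
def push(y0,y1,x,z,step,fmax):
    f0=F()
    for y in np.arange(y0,y1,step):
        arm.line_to([x,y,z],v=.05); f=F()-f0
        if abs(f[1])>2: print(round(y,3),f.round(1))
        if abs(f[1])>fmax: break
E
python3 - <<'E'
from h import *
p=arm.state()["tool_pos"]; arm.line_to([p[0],p[1],.33],v=.3); arm.grab(20)
a=ptp([.591,-.292,.30],PS[2]); print(T(),arm.state()["joint_positions"].round(2))
arm.line_to([.591,-.292,.092],v=.2); print(F())
push(-.30,-.42,.591,.092,-.006,15)
print(T(),arm.state()["tool_pos"])
t=grab("top");s=grab("side")
W=np.zeros((560,790,3),np.uint8); c=crop(t,400,150,500,260,5); W[:550,:395]=c[:550,:395]; d=crop(s,300,60,400,160,3.9); W[:390,398:788]=d; cv2.imwrite("pics/lev1.png",W)
E
```

```text
4.775 [-0.56  0.38  1.13  0.    1.63 -0.55]
[ 0.01041078 -0.68653655  0.10052599]
-0.306 [-1.1  3.   3.6]
-0.378 [0.1 5.8 1.7]
-0.384 [ 0.1 16.4  4.8]
10.0083 [ 0.59084591 -0.37598067  0.09178947]
```

View pics/lev1.png

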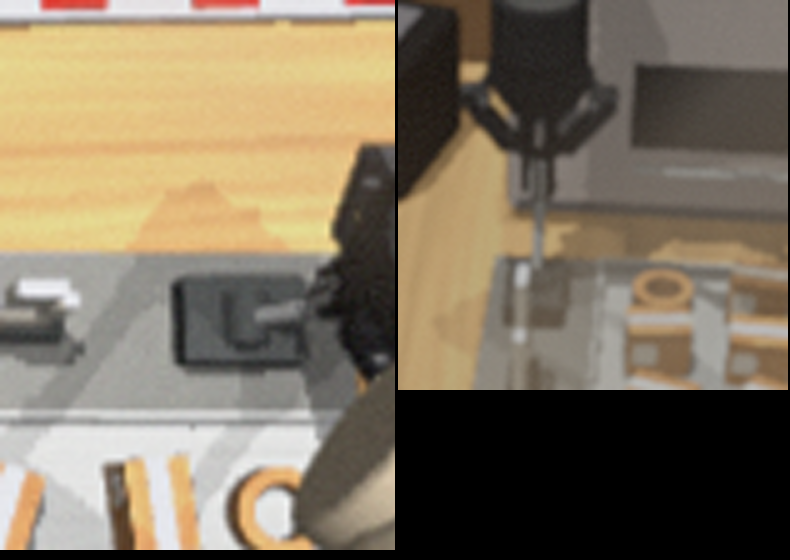

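The lever shaft leans right and the force rose to 16 N at the end stop, so it is at stop. I'll back off, check the lever, and move the first carton.

```bash
cat >> h.py <<'E'
ROLL=np.array([.481,-.369])
def good(f):
    return [c for c in carts(f) if 44<c[3]<60 and 29<c[4]<43 and c[5]>.9]
SLOTS=[(-.067,-.036),(-.067,.036),(.066,.036),(.006,-.036),(0,.036)]
def cycle(slot,zt=.028):
    f=grab("top"); cs=good(f); print(T(),"seen",len(cs),[tuple(np.round(c[:3],3)) for c in cs])
    c=max(cs,key=lambda c:c[1]) ; x,y,ang=c[:3]
    ptp([x,y,.20],ang+np.pi/2); arm.line_to([x,y,zt],v=.2)
    arm.grab(40); w=arm.state()["grip_width"]
    print("pick",np.round(c[:5],3),"w",round(w,4),F().round(1))
    p=arm.state()["tool_pos"]; arm.line_to([p[0],p[1],.25],v=.35)
    if not .030<w<.042: print("BAD GRIP"); return False
    place(slot,zt)
    return True
def place(slot,zt,drop=.006):
    q=tf(PD,(*slot,0))[0]
    ptp([q[0],q[1],.25],PD[2]); z=.010+(zt-.006)+drop
    print("w before lowering",round(arm.state()["grip_width"],4))
    arm.line_to([q[0],q[1],z],v=.25); print("F",F().round(1)); arm.open_jaws(); arm.line_to([q[0],q[1],.25],v=.35)
E
python3 - <<'E'
from h import *
arm.line_to([.591,-.34,.092],v=.1); arm.line_to([.591,-.34,.30],v=.3); ptp([.44,0,.30],0); arm.open_jaws()
t=grab("top"); cv2.imwrite("pics/lev2.png",crop(t,375,190,490,312,4))
cycle(SLOTS[0])
E
```

```text
13.8167 seen 5 [(np.float64(0.395), np.float64(-0.213), np.float64(-0.381)), (np.float64(0.4), np.float64(-0.372), np.float64(-0.166)), (np.float64(0.403), np.float64(-0.295), np.float64(-0.082)), (np.float64(0.482), np.float64(-0.215), np.float64(-0.326)), (np.float64(0.486), np.float64(-0.303), np.float64(0.081))]
pick [ 0.395 -0.213 -0.381 51.285 36.519] w -0.0001 [-0.3  0.2  0.2]
BAD GRIP
```

View pics/lev2.png

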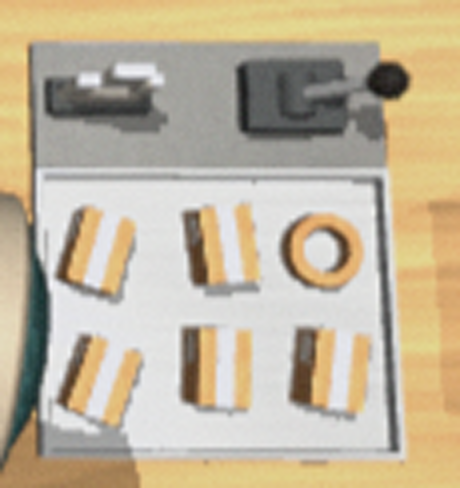

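The lever is at stop, with the knob leaning far right at crop (388,80). The grip closed on nothing, so I'll look at why.

```bash
python3 - <<'E'
from h import *
print(arm.state()["tool_pos"],arm.state()["ee_rot"].round(2).tolist()); 
s0=grab("side"); ptp([.44,0,.30],0); arm.open_jaws(); t=grab("top"); s=grab("side")
print([np.round(c,3) for c in good(t)])
W=np.zeros((560,790,3),np.uint8); c=crop(t,375,190,490,312,3.2); W[:c.shape[0],:c.shape[1]]=c; d=crop(s,310,105,425,190,3.5); W[:d.shape[0],380:380+d.shape[1]]=d;
e=crop(s0,310,60,480,160,2.2)
W[310:310+e.shape[0],380:380+e.shape[1]]=e; cv2.imwrite("pics/m1.png",W)
E
```

```text
[ 0.39408209 -0.21249015  0.24881826] [[0.93, -0.37, -0.0], [-0.37, -0.93, 0.0], [-0.0, -0.0, -1.0]]
[array([ 0.4  , -0.372, -0.183, 51.083, 36.154,  0.968]), array([ 0.403, -0.295, -0.083, 50.843, 34.993,  0.99 ]), array([ 0.482, -0.215, -0.326, 51.321, 37.137,  0.971]), array([ 0.486, -0.303,  0.077, 50.839, 35.9  ,  0.976])]
```

View pics/m1.png

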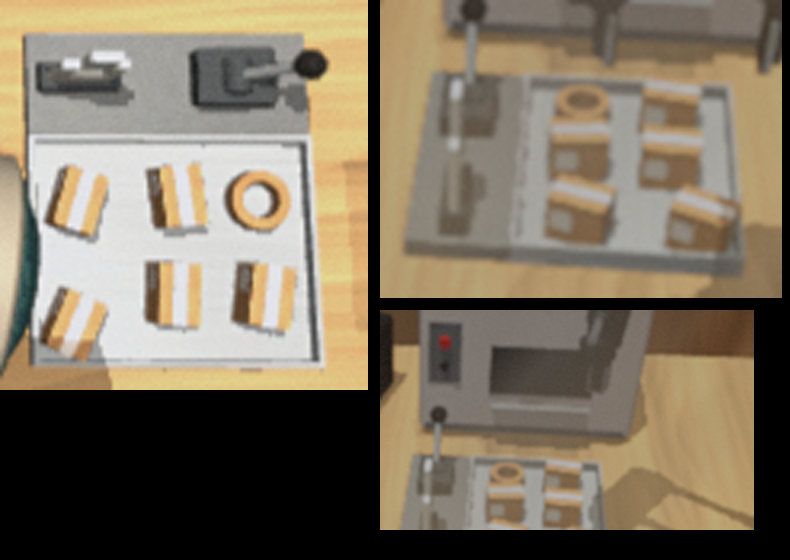

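The front-left carton has shifted towards the front-left corner (crop 75,322), and the arm's shadow hides it from the detector. I'll move the arm over the dock and measure again.

```bash
python3 - <<'E'
from h import *
q=tf(PD,(-.03,0,0))[0]; ptp([q[0],q[1],.30],PD[2]); t=grab("top"); print(T())
for c in carts(t): print(np.round(c,3))
E
```

```text
21.1833
[ 0.4   -0.372 -0.166 50.998 36.107  0.973]
[ 0.403 -0.295 -0.085 50.854 35.013  0.986]
[ 0.48  -0.369  1.559 48.882 48.331  0.805]
[ 0.482 -0.215 -0.326 51.658 37.159  0.971]
[ 0.486 -0.303  0.081 50.841 36.125  0.97 ]
[ 4.38000e-01 -4.17000e-01 -7.90000e-02  1.98438e+02  1.42800e+01
  6.53000e-01]
[ 4.40000e-01 -2.42000e-01 -1.10000e-02  1.97913e+02  1.82914e+02
  5.39000e-01]
```

```bash
python3 - <<'E'
s=open('h.py').read()
s=s.replace("    m=cv2.morphologyEx(m,cv2.MORPH_OPEN","""    poly=((proj(f,tf(PS,[(i*.097,j*.120,.052) for i,j in((1,1),(1,-1),(-1,-1),(-1,1))]))-[x0,y0]+.5)*s).astype(np.int32)
    m&=cv2.fillPoly(np.zeros_like(m),[poly],255)
    m=cv2.morphologyEx(m,cv2.MORPH_OPEN""",1)
open('h.py','w').write(s)
from h import *
t=grab("top"); print(T())
for c in carts(t): print(np.round(c,3))
cv2.imwrite("pics/m2.png",crop(t,375,230,490,312,5))
E
```

```text
21.2333
[ 0.378 -0.206 -0.437 50.748 37.217  0.966]
[ 0.4   -0.372 -0.174 50.682 36.368  0.971]
[ 0.403 -0.295 -0.086 50.937 35.019  0.985]
[ 0.48  -0.369  1.559 48.946 48.331  0.804]
[ 0.482 -0.215 -0.328 51.778 37.406  0.966]
[ 0.486 -0.303  0.081 50.841 36.125  0.972]
[ 4.38000e-01 -4.19000e-01 -1.70000e-02  1.94031e+02  6.52100e+00
  8.70000e-01]
```

View pics/m2.png

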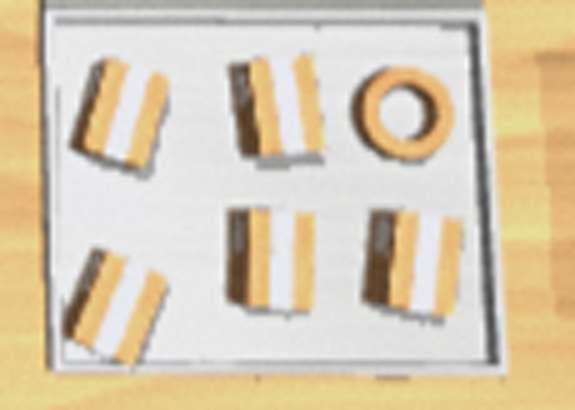

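That carton has moved 18 mm into the tray corner, and the grip was too shallow. I'll grip deeper, choose the carton and jaw offset with the most clearance, and leave the corner carton for last.

```bash
cat >> h.py <<'E'
def poly(c,hx=.026,hy=.018): return (tf(c[:3],[(hx,hy,0),(hx,-hy,0),(-hx,-hy,0),(-hx,hy,0)])[:,:2]*1000).astype(np.float32)
def plan(cs,roll=True):
    best=[]
    for i,c in enumerate(cs):
        for o in np.arange(-.012,.0121,.002):
            cl=99.
            for sg in(1,-1):
                pts=[(l,o+sg*d,0) for l in(-.012,0,.012) for d in(.042,.050,.058)]
                P=tf(c[:3],pts)[:,:2]
                for j,k in enumerate(cs):
                    if j!=i: cl=min([cl]+[-cv2.pointPolygonTest(poly(k),tuple(map(float,p*1000)),True) for p in P])
                if roll: cl=min([cl]+[np.linalg.norm(p-ROLL)*1000-26 for p in P])
            inner=tf((0,0,0),(0,0,0)); L=np.array([(p[0]/1000,p[1]/1000) for p in poly(c,.026,.018+.016)])
            d=L-PS[:2]; co,si=np.cos(PS[2]),np.sin(PS[2]); loc=np.c_[d@[co,si],d@[-si,co]]
            rim=1000*min((.095-abs(loc[:,0])).min(),(.12-abs(loc[:,1])).min())
            best.append((min(cl,6)-300*abs(o)+min(rim,3),round(cl,1),round(rim,1),round(o,3),i))
    return sorted(best,reverse=True)
def away(): q=tf(PD,(-.03,0,0))[0]; ptp([q[0],q[1],.30],PD[2])
def cycle2(slot,zt=.016,drop=.006):
    f=grab("top"); cs=good(f); b=plan(cs)[0]; c=cs[b[4]]; print(T(),"seen",len(cs),b,np.round(c[:3],3))
    p=tf(c[:3],(0,b[3],0))[0]; ptp([p[0],p[1],.20],c[2]+np.pi/2); arm.line_to([p[0],p[1],zt],v=.2)
    print("F down",F().round(1)); arm.grab(40); w=arm.state()["grip_width"]; 
    arm.line_to([p[0],p[1],.25],v=.35); w2=arm.state()["grip_width"]; print("w",round(w,4),round(w2,4))
    if not .030<w2<.042: print("BAD GRIP"); away(); return False
    place(slot,zt,drop); return True
E
python3 - <<'E'
from h import *
cs=good(grab("top")); 
for i in range(len(cs)): print([b for b in plan(cs) if b[4]==i][0],np.round(cs[i][:2],3))
cycle2(SLOTS[0]); t=grab("top"); s=grab("side"); print(T())
for c in good(t): print(np.round(c[:3],3))
W=np.zeros((500,790,3),np.uint8); c=crop(t,375,190,490,312,3); W[:c.shape[0],:c.shape[1]]=c; d=crop(s,255,280,465,390,2); W[:d.shape[0],360:360+d.shape[1]]=d; cv2.imwrite("pics/m3.png",W)
E
```

```text
(np.float64(-9.64765583878952), 17.7, np.float64(-15.6), np.float64(0.0), 0) [ 0.378 -0.206]
(np.float64(7.2), 6.5, np.float64(11.1), np.float64(-0.006), 1) [ 0.4   -0.372]
(np.float64(4.306682430940528), 1.9, np.float64(29.0), np.float64(0.002), 2) [ 0.403 -0.295]
(np.float64(-1.9076587388545727), 11.7, np.float64(-7.9), np.float64(0.0), 3) [ 0.482 -0.215]
(np.float64(-6.562581220541931), np.float64(-6.0), np.float64(20.8), np.float64(0.012), 4) [ 0.485 -0.303]
21.3333 seen 5 (np.float64(7.2), 6.5, np.float64(11.1), np.float64(-0.006), 1) [ 0.4   -0.372 -0.173]
F down [ 0.1 -0.1 -0.4]
w 0.0349 0.0348
w before lowering 0.0349
F [ 0.2 -0.2 -1.3]
31.05
[ 0.378 -0.206 -0.432]
[ 0.403 -0.295 -0.084]
[ 0.482 -0.215 -0.328]
[ 0.486 -0.303  0.081]
```

```bash
python3 - <<'E'
from h import *
cycle2(SLOTS[1]); t=grab("top"); s=grab("side"); print(T()); cs=good(t)
for i in range(len(cs)): print([b for b in plan(cs) if b[4]==i][0],np.round(cs[i][:3],3))
W=np.zeros((500,790,3),np.uint8); c=crop(t,375,190,490,312,3); W[:c.shape[0],:c.shape[1]]=c; d=crop(s,255,280,465,390,2); W[:d.shape[0],360:360+d.shape[1]]=d; cv2.imwrite("pics/m4.png",W)
E
```

```text
31.1 seen 4 (np.float64(7.8), 6.6, np.float64(28.9), np.float64(-0.004), 1) [ 0.403 -0.295 -0.083]
F down [ 0.9 -0.2  0.1]
w 0.0347 0.0345
w before lowering 0.0346
F [-0.3 -0.1 -1.5]
40.375
(np.float64(-9.578987983441122), 58.7, np.float64(-15.6), np.float64(0.0), 0) [ 0.378 -0.206 -0.431]
(np.float64(-1.910510867494974), 11.7, np.float64(-7.9), np.float64(0.0), 1) [ 0.482 -0.215 -0.326]
(np.float64(-6.61080163562122), np.float64(-6.0), np.float64(20.7), np.float64(0.012), 2) [ 0.486 -0.303  0.081]
```

View pics/m4.png

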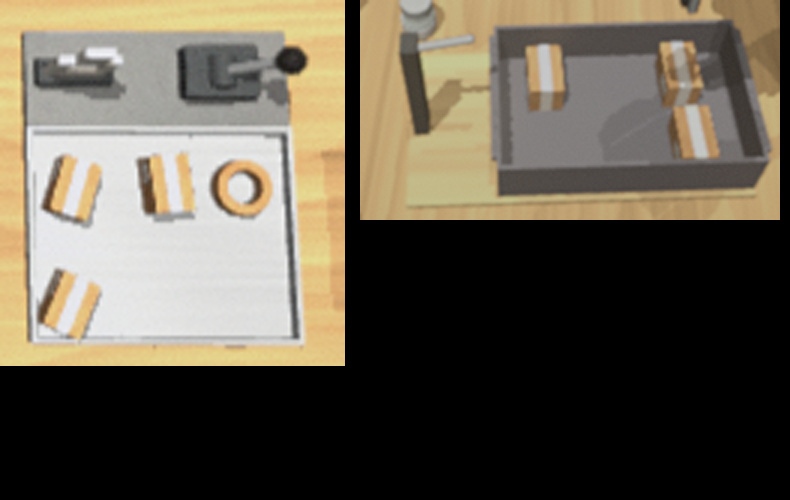

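Two cartons are in, and the first carton is untouched. Now the middle-back one, offset away from the roll, then the two near the rim with the tips kept above rim height.

```bash
cat >> h.py <<'E'
def cycle3(xy,o,zt,slot,drop=.006):
    f=grab("top"); cs=good(f); c=min(cs,key=lambda c:np.hypot(c[0]-xy[0],c[1]-xy[1])); print(T(),"seen",len(cs),np.round(c[:3],3))
    if np.hypot(c[0]-xy[0],c[1]-xy[1])>.01: print("MOVED"); return False
    p=tf(c[:3],(0,o,0))[0]; ptp([p[0],p[1],.20],c[2]+np.pi/2); arm.line_to([p[0],p[1],zt],v=.2)
    print("F down",F().round(1)); arm.grab(40); w=arm.state()["grip_width"]
    arm.line_to([p[0],p[1],.25],v=.35); w2=arm.state()["grip_width"]; print("w",round(w,4),round(w2,4))
    if not .030<w2<.042: print("BAD GRIP"); away(); return False
    place(slot,zt,drop); return True
E
python3 - <<'E'
from h import *
f=grab("top"); d=back(f,np.array((191,251))/3.8+[165,175]-.4,.056)[0]-[*PD[:2],0]; c,s=np.cos(PD[2]),np.sin(PD[2]); print("first carton in dock",d[0]*c+d[1]*s,-d[0]*s+d[1]*c)
if cycle3((.486,-.303),.010,.021,(.010,-.036)): cycle3((.482,-.215),0,.023,(.064,.036))
away(); print(T(),[np.round(c,3) for c in good(grab("top"))])
E
```

```text
first carton in dock 0.07598209750780353 -0.03755090206785386
40.475 seen 3 [ 0.486 -0.303  0.081]
F down [-0.3  0.8  0.9]
w 0.0351 0.0349
w before lowering 0.0351
F [-0.1  0.6 -0.3]
49.65 seen 2 [ 0.482 -0.215 -0.313]
F down [ 0.2  0.  -0.1]
w 0.0339 0.0338
w before lowering 0.0334
F [ 0.  -0.2 -1.4]
58.7833 [array([ 0.378, -0.206, -0.428, 50.736, 37.062,  0.969])]
```

```bash
python3 - <<'E'
from h import *
cycle3((.378,-.206),0,.023,(0,.036),drop=.025)
away()
arm.line_to(arm.state()["tool_pos"]*[1,0,0]+[0,0,.30],v=.4)
t=grab("top"); s=grab("side"); print(T(),[np.round(c,3) for c in good(t)])
W=np.zeros((590,790,3),np.uint8); c=crop(t,375,190,490,312,2.4); W[:c.shape[0],500:500+c.shape[1]]=c; d=crop(s,255,280,465,390,2.3); W[:d.shape[0],:d.shape[1]]=d
e=crop(t,165,175,250,330,2); W[270:270+e.shape[0],:e.shape[1]]=e; e=crop(s,310,105,425,190,2.5); W[310:310+e.shape[0],300:300+e.shape[1]]=e; cv2.imwrite("pics/m5.png",W)
E
```

```text
58.8833 seen 1 [ 0.378 -0.206 -0.438]
F down [ 0.6  0.1 -0.1]
w 0.0337 0.0336
w before lowering 0.034
F [-0.3  0.1  0.5]
68.85 []
```

View pics/m5.png

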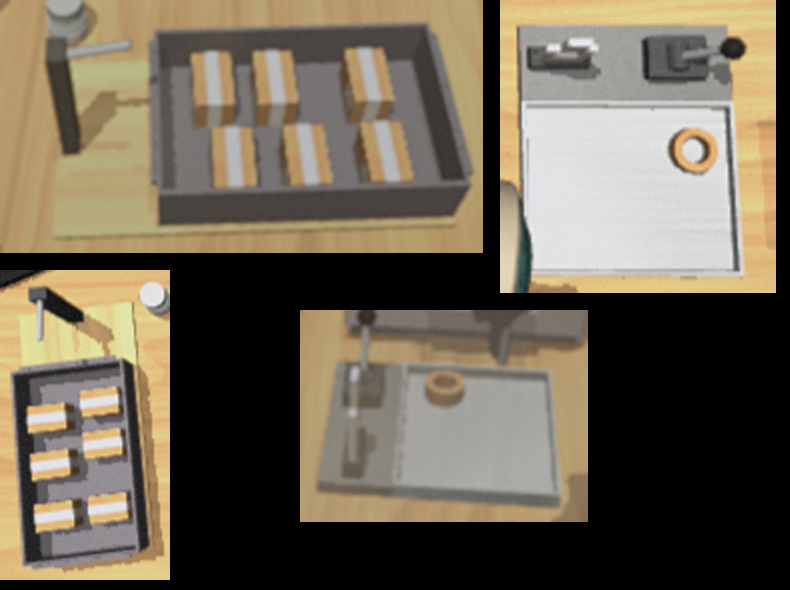

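All six cartons lie flat in the tote and only the roll is left in the tray. Now I'll pick up the tag and hold it just short of the peg to check alignment.

```bash
cat > tag.py <<'E'
from h import *
p=tf(PS,(.150,.082,0))[0]; print(p)
arm.open_jaws(); ptp([p[0],p[1],.25],PS[2]); arm.line_to([p[0],p[1],.115],v=.15); print("F",F().round(1)); arm.grab(50)
print("w",arm.state()["grip_width"]); arm.line_to([p[0],p[1],.16],v=.06); print("F",F().round(1)); arm.line_to([p[0],p[1],.33],v=.25); print("w",arm.state()["grip_width"])
q=tf(PD,(.110,0,0))[0]; ptp([q[0],q[1],.33],PD[2]); arm.line_to([q[0],q[1],.191+.031],v=.15)
print(T(),arm.state()["tool_pos"],arm.state()["grip_width"])
t=grab("top"); s=grab("side")
def rect(x,hy,z0,z1): return [(x,hy,z0),(x,-hy,z0),(x,-hy,z1),(x,hy,z1),(x,hy,z0)]
z=.191
L=[rect(.106,.014,z-.014,z+.014),rect(.106,.028,z-.064,z+.026),rect(.106,.013,z+.026,z+.066),[(.1499,0,.1815),(.1981,0,.1685)]]
def draw(f,box,sc):
    im=crop(f,*box,sc)
    for l in L: cv2.polylines(im,[((proj(f,tf(PD,l))-box[:2]+.5)*sc).round().astype(int).reshape(-1,1,2)],False,(0,0,255),1)
    return im
W=np.zeros((520,790,3),np.uint8); a=draw(t,(160,150,240,250),5); W[:500,:395]=a[:500,:395]; b=draw(s,(260,235,360,365),3.9); W[:507,398:788]=b[:507]
cv2.imwrite("pics/tag1.png",W)
E
python3 tag.py
```

```text
[ 0.59200685 -0.22253701  0.        ]
F [0.4 0.8 0.1]
w 0.00605713815266491
F [ 0.   0.4 -0.5]
w 0.0066024951932390575
76.55 [0.54957256 0.33258409 0.22298716] 0.006038754376152275
```

View pics/tag1.png

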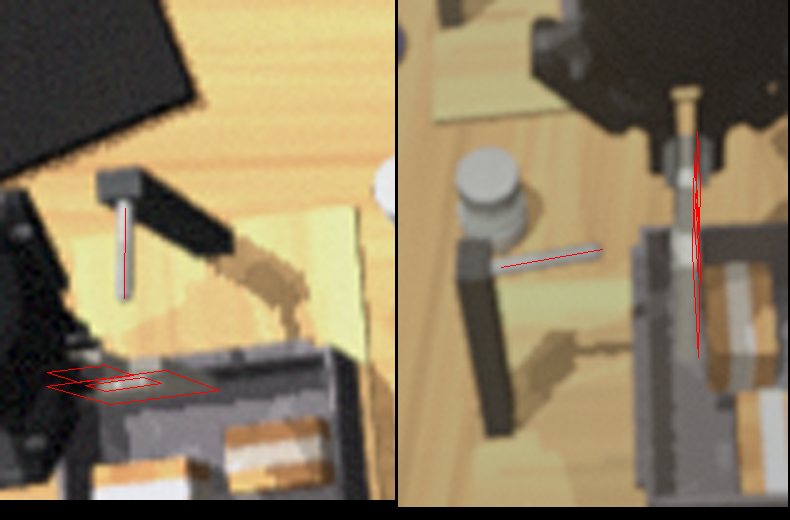

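The held tag matches the model within about 3 mm in both views. The peg tip is at (124,298) in the top view, and the tag is centred on it in y. I'll insert along the peg's slope and watch the force.

```bash
python3 - <<'E'
from h import *
f0=F(); ok=True
for x in np.arange(.116,.1801,.008):
    zc=.176+(.174-x)*.268; q=tf(PD,(x,0,0))[0]; arm.line_to([q[0],q[1],zc+.031],v=.06); f=F()-f0
    print(round(x,3),f.round(1),end=" ")
    if np.linalg.norm(f)>6: ok=False; break
print(ok,T())
if ok:
    z=arm.state()["tool_pos"][2]
    for k in range(1,9):
        arm.line_to([q[0],q[1],z-.0015*k],v=.04); f=F()-f0
        if f[2]>1.5: break
    print("lowered",k,f.round(1))
    t=grab("top"); s=grab("side")
    W=np.zeros((520,790,3),np.uint8); a=crop(t,160,150,240,250,5); W[:500,:395]=a[:500,:395]; b=crop(s,260,235,360,365,3.9); W[:507,398:788]=b[:507]; cv2.imwrite("pics/tag2.png",W)
E
```

```text
0.116 [ 0.6  0.3 -0.1] 0.124 [0.9 0.1 0.4] 0.132 [ 1.4 -0.2  0.2] 0.14 [ 0.4  0.9 -0.2] 0.148 [ 1.5  0.9 -0. ] 0.156 [0.9 1.4 0.7] 0.164 [ 0.8  0.1 -0.8] 0.172 [ 0.1 -0.1 -0.9] 0.18 [ 0.3  0.8 -1. ] True 79.2333
lowered 7 [ 0.3 -0.   4.8]
```

View pics/tag2.png

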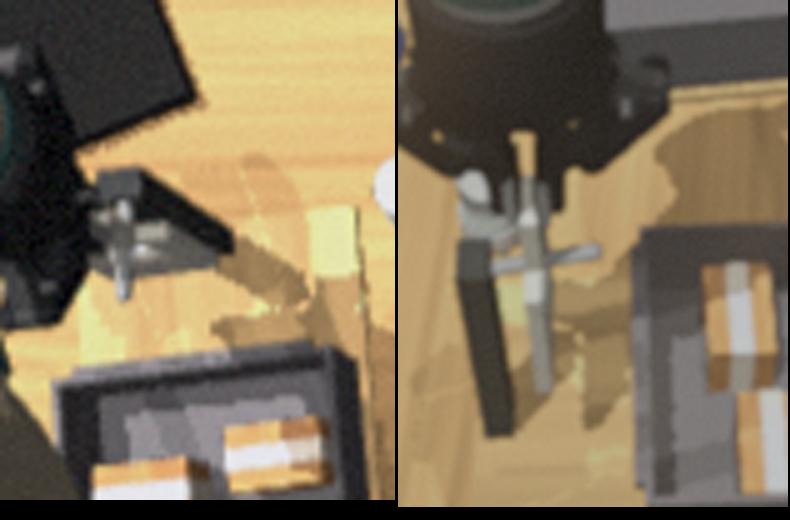

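The peg passes through the hole and the tag is resting on it (4.8 N upward). I'll release, check, then return the lever.

```bash
python3 - <<'E'
from h import *
t=grab("top"); print("knob",back(t,np.array((388,80))/4+[375,190]-.4,.1126))
arm.open_jaws(); p=arm.state()["tool_pos"]; arm.line_to([p[0],p[1],p[2]+.13],v=.12); arm.grab(20)
print(arm.state()["tool_pos"]); ptp([.591,-.428,.33],PS[2]); print(T())
t=grab("top"); s=grab("side")
W=np.zeros((520,790,3),np.uint8); a=crop(t,160,150,240,250,5); W[:500,:395]=a[:500,:395]; b=crop(s,260,235,360,365,3.9); W[:507,398:788]=b[:507]; cv2.imwrite("pics/tag3.png",W)
E
```

```text
knob [[ 0.58896217 -0.39670017  0.1126    ]]
[0.61831809 0.340733   0.32457333]
86.5917
```

View pics/tag3.png

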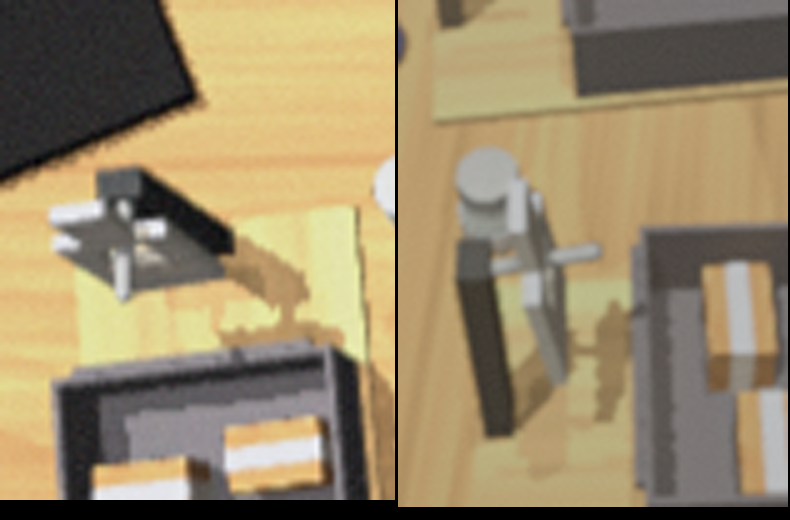

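The tag hangs on the peg by its hole, nearly upright. Last step is pushing the lever back to run.

```bash
python3 - <<'E'
from h import *
arm.line_to([.591,-.428,.090],v=.15); print(F())
push(-.42,-.30,.591,.090,.006,15)
p=arm.state()["tool_pos"]; print(T(),p)
arm.line_to([.591,p[1]-.025,.090],v=.1); arm.line_to([.591,p[1]-.025,.33],v=.3); ptp([.35,-.02,.33],0)
t=grab("top"); s=grab("side"); K=(t,np.array((347,97))/4.9+[375,190]-.4)
W=np.zeros((590,790,3),np.uint8); c=crop(t,375,190,490,312,3.4); W[:c.shape[0],:c.shape[1]]=c; d=crop(s,310,105,425,190,3.3); W[:d.shape[0],400:400+d.shape[1]]=d
e=crop(s,255,235,465,390,1.8); W[300:300+e.shape[0],400:400+e.shape[1]]=e; cv2.imwrite("pics/end.png",W); print(T())
E
```

```text
[-0.21801406 -0.10467959 -0.04554565]
-0.414 [-1.7 -2.7  5.4]
-0.408 [-2.6 -5.3 11.1]
-0.402 [-3.9 -8.2 16.5]
-0.342 [ 0.5 -2.9  0. ]
-0.336 [ -0.2 -11.3  -1.5]
-0.33 [ -1.5 -18.4   0.3]
92.75 [ 0.59229811 -0.34043368  0.09258869]
95.8583
```

View pics/end.png

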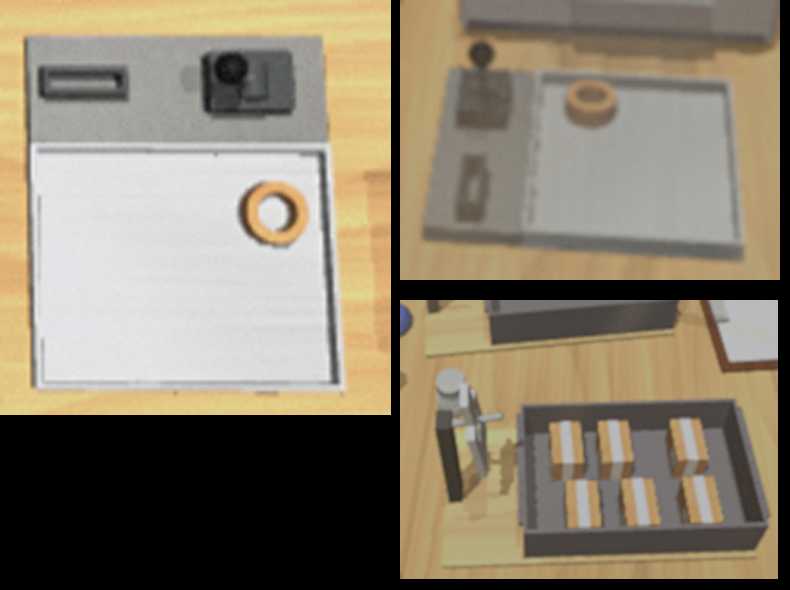

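The knob is at top pixel (443,210), slightly past its starting position of (446,210), so the lever is at run. The tag is hanging, the cartons are in the tote and the roll is in the tray. I'll hand in.

```bash
python3 -c "
from h import *
print(workorder.finish_job())"
```

```text
the job is handed in; nothing more can be done
None
```

The job is handed in, but no verdict came back; in the last pictures all five cartons are in the tote with the first one, the tag hangs on that tote's peg, the tape roll is still in the tray, and the lever is back at run.

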